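# Clamp a steel test bar in the bench gauge with the ratchet

## Robot

A 6-joint arm with a two-finger parallel gripper is mounted at the origin on a cart in front of the work surface, level with it; the furniture and walls round the work are solid. World frame = base frame: x ahead of the robot, y to its left, z up, the work surface at z = 0. Lengths are in m, angles in rad, forces in N, time in s.
With the tool pointing down it reaches from about 0.35 to 0.85 m from the base axis. Payload 8.1 kg.
Tool frame: the origin (TCP) lies between the finger pads; the fingertips stand 11 mm ahead of it and the grasp point (between the pads) lies 8 mm behind it (tips_ahead is the z of the fingertips in the tool frame, in m); z points along the fingers, y is the line along which they close (so a half turn about z gives the same grasp; the last joint's range is limited). The gripper opens to 93 mm and grips with 3 to 60 N. Pads are 15 mm wide; open, the fingers measure 128 mm over their backs; the gripper's body (75 mm by 188 mm) begins 65 mm behind the grasp point.
Start: joints at [1.054, 0.13, 1.488, -0, 1.523, -0.085], TCP at [0.251, 0.545, 0.197] pointing down, gripper open.
Joint ranges: [-2.96, 2.96], [-0.89, 2.26], [0.02, 2.5], [-1.34, 4.48], [0, 2.73], [-2.66, 2.66]. Speed limits (rad/s): [2.39, 2.39, 2.79, 3.14, 3.14, 3.14].

## Interface

Orientations are given as a rotation vector (axis times angle).
In Python, from plant import read_state, read_camera, close_job, tips_ahead gives the robot as it stands. The module is installed in compiled form; this text tells all that it offers.
- The arm moves only by the tool move_arm, never from a script. Its argument "plan" is a list of rows, each a list of 7 numbers: the turn, a rotation vector about the tool's x, y, z in units of 6 degrees (1.0 is 6 degrees), then the shift along the tool's x, y, z in units of 25 mm (1.0 is 25 mm), then the finger opening in mm, from 0 to 93. A call has exactly 10 rows; each row shifts and turns the commanded pose from where the row before left it, along the tool's axes as they then stand; what a row does not reach is not made up. A row lasts 1/10 s, in which the tool goes at most 50 mm and 8.59 degrees, less where a joint would pass 70% of its speed; a pose out of reach is approached as far as the arm can. A call is refused whole if a number of a shift passes 1 or a number of a turn 1, either way. A call with a gripper value outside its range is refused whole. The fingers move at their own pace and stop on an object; "force" is the grip in N (left out, the last holds). Time passes only in rows, so rows that do not move let the fingers close, or fill a call up. It gives the time, the measured TCP pose, the force, the opening and the grip force at its end, in the units of the state.
- read_state(): the state, without advancing time (a new reading comes with each control period).
- read_camera(name): name is "side" or "top" or "wrist"; returns a dict with "frame" (420x560x3 uint8, red, green, blue), "z_map" (420x560 float32, m along the optical axis (not along the pixel's ray), 0 where there is no reading), "fx", "fy", "cx", "cy" (pixels), "rvec" (rotation vector, rad) and "tvec" (3), from world to camera coordinates, as OpenCV has them. Camera axes: x right, y down, z forward; pixel columns grow to the right and rows downward; lengths in m; the calibration is good to about 2 mm. A picture is of the moment at which its call begins.
- close_job(): hands the job in; it is judged then, once.
The state is a dict: "t": time; "q": joint angles; "dq": joint speeds; "joint_torque": joint torques, N m; "tool_pos": TCP position; "orientation": TCP orientation; "force": force on the tool from outside, world axes, zero at the start; "wrist_torque": the same for the moment, N m; "opening": finger opening in m; "gripper_force": force on a finger pad.
Only numpy, scipy, OpenCV 4.12 (cv2) and the standard library are available. Lean on these libraries where they do the work, as an engineer would, in place of code of your own. Each camera call takes 0.05 s, during which the arm holds its last target. There are 200 camera calls.

## Task

Lay the steel test bar that lies beside the bench gauge in the two trough-shaped rests of the gauge and slide it gently along them until its end meets the end stop under the spindle. Then close the gauge on it by turning only the ratchet crank on top by its upright black grip, clockwise seen from above, until the ratchet slips on the clamped bar; let it slip on by about a quarter turn and let go, leaving the bar clamped. Leave the bottle, the beaker and the stopper alone.

Things in the scene. Friction and masses are not known exactly. Their poses are not given: they have to be found in the camera images.
- test_bar: dark steel test bar of 8 x 8 mm square section, 200 mm long, with two scribed lines, lying on the bench to the left of the gauge; origin at the middle of its underside as it lies on the bench, long axis = its y; both ends alike
- gauge: grey bench gauge fixed to the bench: base 265 x 72 x 12 mm (x = -180 to +85 mm), column at the +x end, arm with round boss (x = -18 to +77, y = -20 to +20, z = 91 to 115 mm) over the anvil; origin on the bench right under the spindle axis, z up. The bar lies along x at y = 0, coming in from -x: its middle is at x = -86 mm, its underside at z = 45 mm when home against the stop
- anvil: steel trough rest under the spindle, x = -11 to +11 mm, part of the gauge, same origin and axes. Its flat land, 10 mm wide, is 45 mm above the bench, between 45 degree flanks 6 mm high. An equal outer rest stands at x = -159 to -141 mm; between them nothing is higher than the 12 mm base. The flat spindle face above (12 mm across) starts 3 to 12 mm over the top of a seated bar
- end_stop: upright steel plate 22 mm wide, 58 mm high, part of the gauge; its face towards -x lies at x = +14 mm; same origin and axes as the gauge
- thimble: aluminium thimble, 32 mm across, 28 mm high, on the spindle axis, underside 118 mm above the bench; black index line on its own +x side, z up. Its start angle varies; the crank starts right over the index line and leaves it only by slipping. Turned clockwise from above it drives the spindle down 4 mm per rad; this takes about 0.29 N m before the spindle clamps
- crank_pin (a point): middle of the crank's grip: upright black sleeve, 15 mm across, from 156 to 184 mm above the bench, spins freely on its pin, 36 mm from the spindle axis; the crank arm below it tops out at 155 mm. It moves on a level circle. Pushed clockwise the crank takes the thimble along (6 to 8 N at the grip) until the spindle clamps, then slips on it (14 to 16 N); the clamping stays when let go
- pp_bottle: small plastic bottle with a screw cap, 57 mm across, 76 mm high; origin under its centre
- beaker: small glass beaker, 55 mm across, 68 mm high; origin under its centre
- stopper: red-brown rubber stopper, 30 mm across, 28 mm high; origin under its centre

How it is judged:
On the way, in this order (a step that is already met when the one before it is completed fails the run):
1. the bar lies in both trough rests with its end against the end stop, not yet clamped (x of test_bar in the frame of gauge above -0.0875 m and angle between the y axis of test_bar and the x axis of gauge, either way round below 0.05 rad and y of test_bar in the frame of gauge between -0.006 and 0.006 m and z of test_bar in the frame of gauge below 0.0485 m and contact force between test_bar and anvil below 15 N), for 0.2 s.
2. the bar is clamped in the anvil and the ratchet has slipped on it by about a quarter turn (contact force between test_bar and anvil above 40 N and y of crank_pin in the frame of thimble below -0.0153 m), for 0.2 s.
At the end, for the whole second after the job is handed in: The bar lies in both trough rests along the gauge (within 3 degrees), its end within 1.5 mm of the end stop, pressed into the anvil with more than 40 N; the crank stands 25 to 125 degrees clockwise from the thimble's index line; nothing moves (all of step 2 and x of test_bar in the frame of gauge above -0.0875 m and angle between the y axis of test_bar and the x axis of gauge, either way round below 0.05 rad and y of test_bar in the frame of gauge between -0.006 and 0.006 m and z of test_bar in the frame of gauge below 0.0485 m and linear speed of test_bar below 0.02 m/s); the robot touches nothing.
It fails at once if the ratchet has slipped by more than about 125 degrees (x of crank_pin in the frame of thimble below -0.0206 m).
It fails at once if the bar is crushed in the anvil (over 110 N) (contact force between test_bar and anvil above 110 N).
It fails at once if the bar's end is rammed against the end stop (over 20 N) (contact force between test_bar and end_stop above 20 N).
It fails at once if the bottle, beaker or stopper is shifted by more than 20 mm (distance of any of pp_bottle, beaker, stopper from where it was at the start of the episode above 0.02 m).
It also fails if it takes over 61 s, if anything falls off the work surface, if the arm or the gripper's body presses on something with over 40 N, if the wrist force passes 120 N, or if a joint passes its speed limit or range.

## Working session

There is one attempt and no reset: what is moved stays moved. The work goes in short steps, Python scripts to look and compute and a tool call to move; the robot and the scene stay as the last step left them, time stands still between calls to the robot, and variables do not carry over. Pictures are saved under pics/ and viewed, at most 10 in all, crops included, and the job is handed in when it is done.

Besides the shell and the picture viewer there is one more tool, called after "Emit:" as name(argument=value, ...) on one line, values as JSON. move_arm: Moves the arm, as the interface text tells. Its arguments: {"type":"object","properties":{"plan":{"type":"array","items":{"type":"array","items":{"type":"number"}}},"force":{"type":"number"}},"required":["plan"]}

```bash
mkdir -p pics
cat > h.py <<'E'
import numpy as np, cv2
from plant import read_state, read_camera, close_job, tips_ahead
def snap(n):
    c=read_camera(n); c['R']=cv2.Rodrigues(np.array(c['rvec'],float))[0]; c['t']=np.array(c['tvec'],float).ravel(); return c
def save(c,fn,crop=None,s=1):
    f=c['frame'][:,:,::-1]
    if crop: u0,v0,u1,v1=crop; f=f[v0:v1,u0:u1]
    cv2.imwrite('pics/'+fn,cv2.resize(f,None,fx=s,fy=s,interpolation=cv2.INTER_CUBIC))
def px(c,u,v,z=None):
    d=np.array([(u-c['cx'])/c['fx'],(v-c['cy'])/c['fy'],1.0])
    if z is None: k=c['z_map'][int(v),int(u)]
    else:
        o=-c['R'].T@c['t']; r=c['R'].T@d; k=(z-o[2])/r[2]
    return c['R'].T@(d*k-c['t'])
def cloud(c):
    v,u=np.mgrid[:420,:560]; Z=c['z_map']
    P=np.stack([(u-c['cx'])/c['fx']*Z,(v-c['cy'])/c['fy']*Z,Z],-1)
    return (P-c['t'])@c['R']
def st():
    s=read_state(); print('t',s['t'],'pos',np.round(s['tool_pos'],4),'R',np.round(cv2.Rodrigues(np.array(s['orientation'],float))[0],3).tolist(),'F',np.round(s['force'],1),'op',round(s['opening'],4),s['gripper_force'],'q',np.round(s['q'],2)); return s
E
python3 - <<'E'
from h import *
st(); print(tips_ahead)
for n in('top','side'):
    c=snap(n); save(c,n+'0.png',s=1.4); np.save(n+'0.npy',c,allow_pickle=True); print(n,-c['R'].T@c['t'],c['fx'])
E
```

```text
t 0.0 pos [0.2508 0.5444 0.1956] R [[-0.908, 0.418, -0.001], [0.418, 0.908, -0.002], [0.0, -0.002, -1.0]] F [-1.1 -0.1  0.3] op 0.0931 0.0 q [ 1.05  0.13  1.49 -0.    1.52 -0.09]
0.011
top [0.51226498 0.29055592 1.2074882 ] 546.7054551557302
side [0.41313177 1.07300722 0.64826375] 484.84640470427274
```

View pics/top0.png

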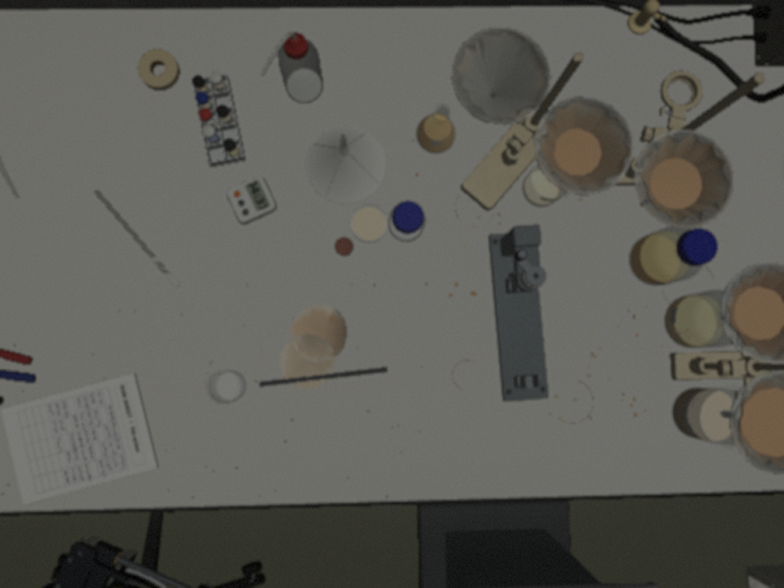

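View pics/side0.png

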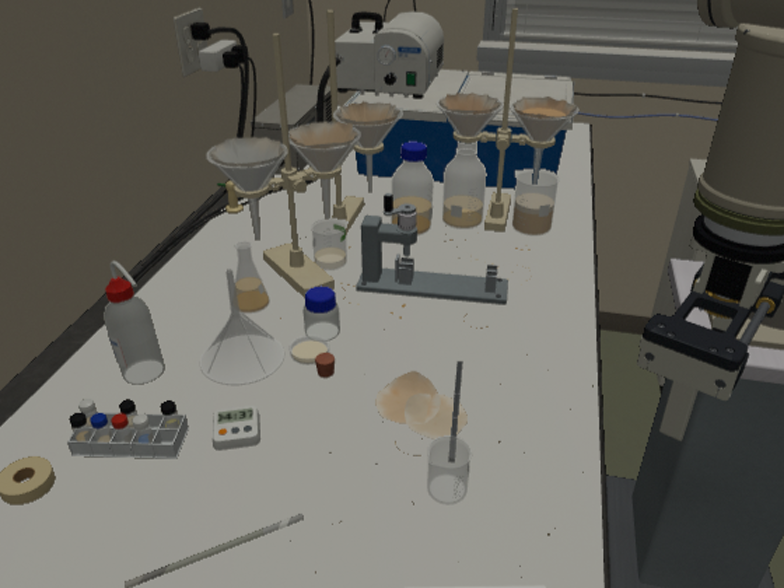

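The top view shows the bar between (262,383) and (386,370) in 1.4x pixels, with the beaker at (228,386). The gauge lies along world x with its column at the far end. The crank grip is near (521,256), the spindle near (532,276), the bottle at (407,218) and the stopper at (344,246). I'll enlarge next.

Run:
```python
from h import *
c=np.load('top0.npy',allow_pickle=True).item(); s=np.load('side0.npy',allow_pickle=True).item()
f=c['frame'][:,:,::-1]
a=cv2.resize(f[150:295,340:400],None,fx=4,fy=4,interpolation=cv2.INTER_CUBIC)
b=cv2.resize(f[215:300,150:285],None,fx=4,fy=4,interpolation=cv2.INTER_CUBIC)
o=np.zeros((600,800,3),np.uint8); o[:580,:240]=a; o[:340,250:790]=b
g=s['frame'][130:220,250:370][:,:,::-1]; 
o[345:600,250:590]=cv2.resize(g,(340,255),interpolation=cv2.INTER_CUBIC)
cv2.imwrite('pics/z.png',np.clip(o.astype(float)*1.5,0,255).astype(np.uint8))
P=cloud(c)
# heights
for nm,(u,v) in dict(barL=(187,274),barR=(275,264),filt=(228,238),filt2=(214,255),basefront=(375,283),spindle=(380,197),grip=(372,183),beak=(163,275)).items(): print(nm,np.round(P[v,u],3))
reg=P[150:295,340:400].reshape(-1,3); 
for lo,hi in((.008,.016),(.10,.12),(.135,.15),(.175,.19)):
    m=reg[(reg[:,2]>lo)&(reg[:,2]<hi)]; print(lo,len(m),m.mean(0).round(4) if len(m) else 0)
    if lo==.008: print(cv2.minAreaRect((m[:,:2]*1000).astype(np.float32)))
```

```text
barL [0.477 0.456 0.007]
barR [0.495 0.264 0.005]
filt [ 0.554  0.367 -0.004]
filt2 [0.517 0.397 0.002]
basefront [0.449 0.047 0.014]
spindle [0.622 0.06  0.154]
grip [0.646 0.081 0.187]
beak [ 0.476  0.509 -0.001]
0.008 2543 [0.5525 0.056  0.0118]
((575.85400390625, 43.23332977294922), (264.04876708984375, 92.30503845214844), 3.1785271167755127)
0.1 280 [0.6485 0.0607 0.1122]
0.135 40 [0.6185 0.0657 0.144 ]
0.175 50 [0.6489 0.0805 0.1837]
```

View pics/z.png

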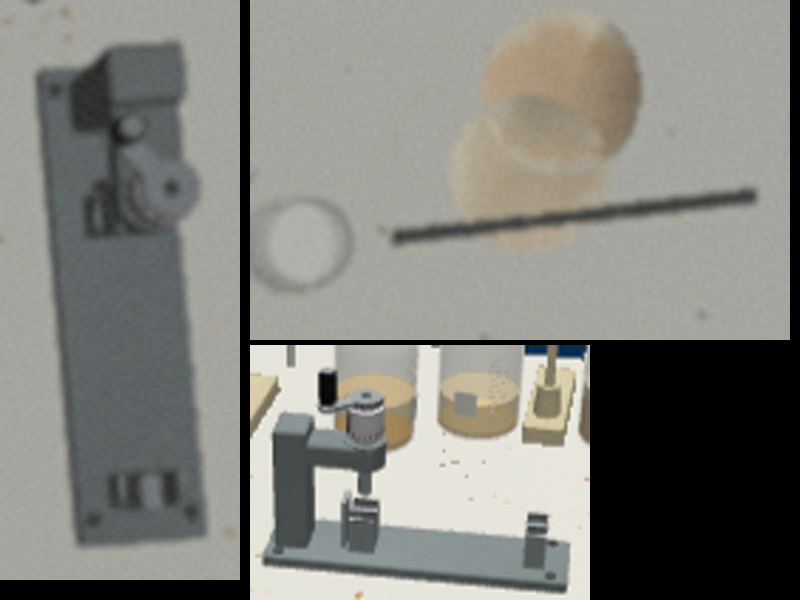

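The crop shows the base corners at (38,72), (78,545) and (205,533), the grip top at (131,126) and the crank hub at (173,187). The bar's ends are at (393,237) and (755,195).

Run:
```python
from h import *
c=np.load('top0.npy',allow_pickle=True).item()
q=lambda x,y,z:px(c,340+x/4,150+y/4,z)[:2]
A,B,C=q(38,72,.012),q(78,545,.012),q(205,533,.012)
print(A,B,C,np.linalg.norm(A-B),np.linalg.norm(B-C))
d=(A-B)/np.linalg.norm(A-B); yaw=np.arctan2(d[1],d[0]); e=np.array([-d[1],d[0]])
d2=(B-C); print('yaw',yaw, 'yaw from short',np.arctan2(-d2[0],d2[1]))
org=(A+B)/2+d*(-.085+.0475+.085)*1 - e*.036   # mid of edge is x=-47.5mm
print('org',org,'from grip',q(131,126,.184),'hub',q(173,187,.160))
b=lambda x,y:px(c,150+(x-250)/4,215+y/4,.008)[:2]
L,R=b(393,237),b(755,195); print('bar',L,R,(L+R)/2,np.linalg.norm(L-R),'ang of L-R',np.arctan2(*(L-R)[::-1]))
print('home mid',org-.086*d,'grip ang rel',[ (lambda v:(np.hypot(*v),np.arctan2(v[1],v[0])))(q(131,126,.184)-org)])
for n,(u,v,z) in dict(bottle=(407/1.4,216/1.4,.076),stopper=(344/1.4,246/1.4,.028),beaker=(228/1.4,385/1.4,.068)).items(): print(n,px(c,u,v,z))
```

```text
[0.70318942 0.09462567] [0.4424357  0.08090063] [0.44732205 0.01091221] 0.26111469205326926 0.07015878593435117
yaw 0.052587514606611666 yaw from short 0.06970350438981117
org [0.62213917 0.05430967] from grip [0.6491403  0.07930358] hub [0.62221214 0.05490489]
bar [0.47686387 0.45836495] [0.4952449  0.26142981] [0.48605439 0.35989738] 0.1977910765568887 ang of L-R 1.6638621442557162
home mid [0.53625806 0.04978923] grip ang rel [(np.float64(0.036793425586085074), np.float64(0.7468132384910016))]
bottle [0.7239971  0.22798315 0.076     ]
stopper [0.68740774 0.32427393 0.028     ]
beaker [0.47815696 0.49687701 0.068     ]
```

Emit:
move_arm(plan=[[0, 0, 0, -1, -0.28, 0.3, 60], [0, 0, 0, -1, -0.28, 0.3, 60], [0, 0, 0, -1, -0.28, 0.3, 60], [0, 0, 0, -1, -0.28, 0.3, 60], [0, 0, 0, -1, -0.28, 0.3, 60], [0, 0, 0, -1, -0.28, 0.3, 60], [0, 0, 0, -1, -0.28, 0.3, 60], [0, 0, 0, -1, -0.28, 0.3, 60], [0, 0, 0, -1, -0.28, 0.3, 60], [0, 0, 0, -1, -0.28, 0.3, 60]], force=15)

```text
t: 1.1
tool_pos: [0.4492, 0.3758, 0.1208]
orientation: [-0.673, -3.068, 0.001]
force: [0.4, 0.3, 0.1]
opening: 0.0603
gripper_force: 0.0
```

Emit:
move_arm(plan=[[0, 0, 1, 0, 0, 0, 50], [0, 0, 1, 0, 0, 0, 50], [0, 0, 1, 0, 0, 0, 50], [0, 0, 1, 0, 0, 0, 50], [0, 0, 1, 0, 0, 0, 50], [0, 0, 1, 0, 0, 0, 50], [0, 0, 1, 0, 0, 0, 50], [0, 0, 1, 0, 0, 0, 50], [0, 0, 1, 0, 0, 0, 50], [0, 0, 1, 0, 0, 0, 50]])

```text
t: 2.1
tool_pos: [0.4485, 0.3765, 0.121]
orientation: [-2.122, -2.316, 0.002]
force: [0.4, 0.4, -0.0]
opening: 0.05
gripper_force: 0.0
```

Run:
```python
from h import *
s=st(); c=snap('wrist'); save(c,'w1.png'); np.save('w1.npy',c,allow_pickle=True)
R=cv2.Rodrigues(np.array(s['orientation'],float))[0]
print('tool d (units)',R.T@(np.array([.486,.360,.014])-s['tool_pos'])/.025)
g=c['frame'].astype(int).sum(2); P=cloud(c)
m=(g<170)&(abs(P[...,2])<.02)&(abs(P[...,0]-.486)<.05)&(abs(P[...,1]-.36)<.12)
q=P[m]; print(len(q),q.mean(0),q.min(0),q.max(0)); print(cv2.fitLine(q[:,:2].astype(np.float32),cv2.DIST_HUBER,0,.001,.001).ravel())
```

```text
t 2.1 pos [0.4485 0.3765 0.121 ] R [[-0.087, 0.996, -0.001], [0.996, 0.087, -0.001], [-0.001, -0.001, -1.0]] F [ 0.4  0.4 -0. ] op 0.05 0.0 q [0.61 0.14 1.62 0.   1.39 0.52]
tool d (units) [-0.78579351  1.4418234   4.2807962 ]<stdin>:7: RuntimeWarning: Mean of empty slice.
  ret = um.true_divide(
Traceback (most recent call last):
ValueError: zero-size array to reduction operation minimum which has no identity
```

View pics/w1.png

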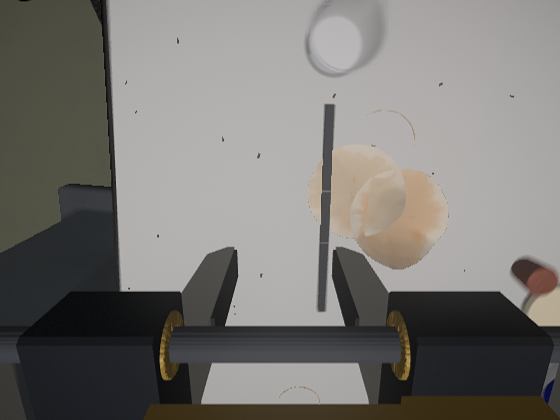

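The wrist view shows the bar from (330,104) to (322,311), with scribed lines at rows 191 and 242. The fingers are set parallel to it.

Run:
```python
from h import *
s=read_state(); c=np.load('w1.npy',allow_pickle=True).item()
R=cv2.Rodrigues(np.array(s['orientation'],float))[0]
a,b=px(c,330,104,.008),px(c,322,311,.008); print(a,b,np.linalg.norm(a-b),np.arctan2(*(a-b)[1::-1]),np.arctan2(R[1,0],R[0,0]))
m=(a+b)/2; m[2]=.014; print(m,R.T@(m-s['tool_pos'])/.025)
```

```text
[0.47840484 0.45850953 0.008     ] [0.49560471 0.26051928 0.008     ] 0.19873593397241088 1.6574511016749305 1.651943256415239
[0.48700478 0.3595144  0.014     ] [-0.79989543  1.48352275  4.28201415]
```

Emit:
move_arm(plan=[[0, 0, 0, -0.2, 0.5, 0.3, 50], [0, 0, 0, -0.4, 0.5, 0.7, 50], [0, 0, 0, -0.2, 0.48, 0.8, 50], [0, 0, 0, 0, 0, 0.8, 50], [0, 0, 0, 0, 0, 0.7, 50], [0, 0, 0, 0, 0, 0.5, 50], [0, 0, 0, 0, 0, 0.3, 50], [0, 0, 0, 0, 0, 0.15, 50], [0, 0, 0, 0, 0, 0, 40], [0, 0, 0, 0, 0, 0, 20]])

```text
t: 3.15
tool_pos: [0.4881, 0.3606, 0.0163]
orientation: [2.116, 2.321, 0.002]
force: [0.1, 0.3, 0.9]
opening: 0.0386
gripper_force: 0.0
```

Emit:
move_arm(plan=[[0, 0, 0, 0, 0, 0, 4], [0, 0, 0, 0, 0, 0, 4], [0, 0, 0, 0, 0, 0, 4], [0, 0, 0, 0, 0, 0, 4], [0, 0, 0, 0, 0, 0, 4], [0, 0, 0, 0, 0, 0, 4], [0, 0, 0, 0, 0, 0, 4], [0, 0, 0, 0, 0, 0, 4], [0, 0, 0, 0, 0, -0.2, 4], [0, 0, 0, 0, 0, -0.2, 4]])

```text
t: 4.15
tool_pos: [0.4875, 0.3601, 0.0257]
orientation: [-2.117, -2.321, 0.0]
force: [0.2, 0.0, -0.2]
opening: 0.0042
gripper_force: 0.0
```

The grip missed: the fingers closed to 4 mm over the bar. I'll reopen, rise a little and look.

Emit:
move_arm(plan=[[0, 0, 0, 0, 0, -0.8, 4], [0, 0, 0, 0, 0, -1, 30], [0, 0, 0, 0, 0, -1, 40], [0, 0, 0, 0, 0, -1, 40], [0, 0, 0, 0, 0, 0, 40], [0, 0, 0, 0, 0, 0, 40], [0, 0, 0, 0, 0, 0, 40], [0, 0, 0, 0, 0, 0, 40], [0, 0, 0, 0, 0, 0, 40], [0, 0, 0, 0, 0, 0, 40]])

```text
t: 5.15
tool_pos: [0.4872, 0.36, 0.1196]
orientation: [-2.117, -2.321, 0.002]
force: [-0.3, -0.4, 0.1]
opening: 0.0399
gripper_force: 0.0
```

Run:
```python
from h import *
s=st(); c=snap('wrist'); save(c,'w2.png',s=1.4); np.save('w2.npy',c,allow_pickle=True)
```

```text
t 5.15 pos [0.4872 0.36   0.1196] R [[-0.092, 0.996, -0.001], [0.996, 0.092, -0.001], [-0.001, -0.001, -1.0]] F [-0.3 -0.4  0.1] op 0.0399 0.0 q [ 0.55  0.19  1.56 -0.    1.39  0.46]
```

View pics/w2.png

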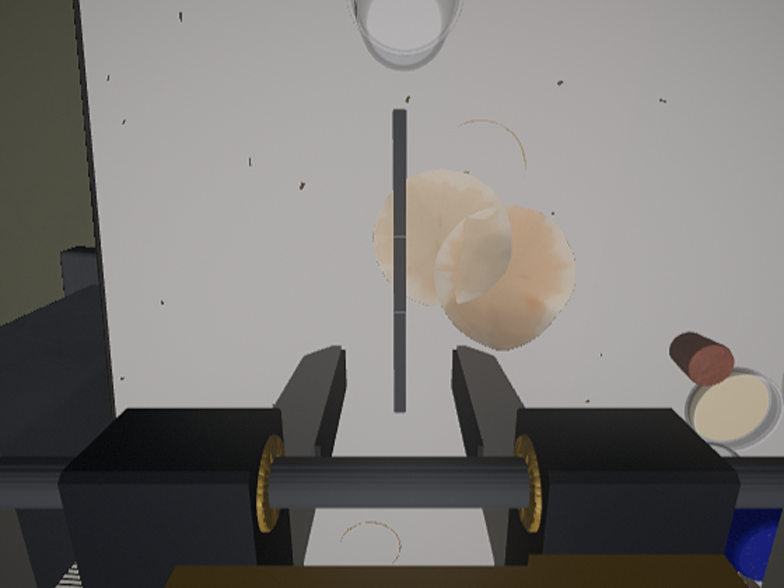

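The bar was only squeezed off the tapered fingertips. It is now centred and aligned, running from (400,110) to (400,411) at 1.4x. I'll go 3.5 mm deeper.

Emit:
move_arm(plan=[[0, 0, 0, 0, 0, 0.6, 40], [0, 0, 0, 0, 0, 1, 40], [0, 0, 0, 0, 0, 1, 40], [0, 0, 0, 0, 0, 0.8, 40], [0, 0, 0, 0, 0, 0.5, 40], [0, 0, 0, 0, 0, 0.2, 40], [0, 0, 0, 0, 0, 0.1, 40], [0, 0, 0, 0, 0, 0.1, 40], [0, 0, 0, 0, 0, 0, 40], [0, 0, 0, 0, 0, 0, 40]])

```text
t: 6.2
tool_pos: [0.4881, 0.3606, 0.0138]
orientation: [2.117, 2.321, 0.002]
force: [0.4, -0.3, 0.8]
opening: 0.0403
gripper_force: 0.0
```

Run:
```python
from h import *
st(); c=np.load('w2.npy',allow_pickle=True).item()
a,b=px(c,400/1.4,110/1.4,.008),px(c,400/1.4,411/1.4,.008); print(a,b,(a+b)/2,np.linalg.norm(a-b))
```

```text
t 6.2 pos [0.4881 0.3606 0.0138] R [[-0.092, 0.996, 0.001], [0.996, 0.092, 0.001], [0.001, 0.001, -1.0]] F [ 0.4 -0.3  0.8] op 0.0403 0.0 q [0.55 0.3  1.64 0.   1.2  0.46]
[0.47800668 0.45842884 0.008     ] [0.4965833  0.26135236 0.008     ] [0.48729499 0.3598906  0.008     ] 0.19795006719368785
```

Emit:
move_arm(plan=[[0, 0, 0, 0, 0, 0.07, 40], [0, 0, 0, 0, 0, 0, 20], [0, 0, 0, 0, 0, 0, 5], [0, 0, 0, 0, 0, 0, 5], [0, 0, 0, 0, 0, 0, 5], [0, 0, 0, 0, 0, 0, 5], [0, 0, 0, 0, 0, 0, 5], [0, 0, 0, 0, 0, 0, 5], [0, 0, 0, 0, 0, 0, 5], [0, 0, 0, 0, 0, 0, 5]], force=15)

```text
t: 7.2
tool_pos: [0.4875, 0.3602, 0.0111]
orientation: [2.117, 2.321, -0.0]
force: [0.5, -0.1, 0.1]
opening: 0.0051
gripper_force: 0.0
```

Run:
```python
from h import *
st(); c=snap('wrist'); d=snap('side')
f=np.hstack([cv2.resize(c['frame'],(450,338)),cv2.resize(d['frame'][200:380,220:400],(338,338),interpolation=cv2.INTER_CUBIC)])
cv2.imwrite('pics/m1.png',np.clip(f[:,:,::-1]*1.3,0,255))
```

```text
t 7.2 pos [0.4875 0.3602 0.0111] R [[-0.092, 0.996, -0.0], [0.996, 0.092, -0.0], [-0.0, -0.0, -1.0]] F [ 0.5 -0.1  0.1] op 0.0051 0.0 q [ 0.55  0.31  1.64 -0.    1.2   0.46][ WARN:0@0.874] global loadsave.cpp:1063 imwrite_ Unsupported depth image for selected encoder is fallbacked to CV_8U.
```

View pics/m1.png

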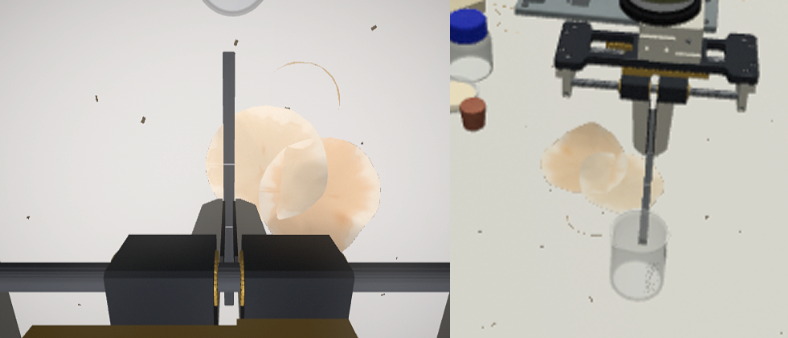

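The bar is between the fingertips but not yet gripped, since the tips seem to stand back from the pads. I'll close further.

Emit:
move_arm(plan=[[0, 0, 0, 0, 0, 0, 0], [0, 0, 0, 0, 0, 0, 0], [0, 0, 0, 0, 0, 0, 0], [0, 0, 0, 0, 0, 0, 0], [0, 0, 0, 0, 0, 0, 0], [0, 0, 0, 0, 0, 0, 0], [0, 0, 0, 0, 0, 0, 0], [0, 0, 0, 0, 0, 0, 0], [0, 0, 0, 0, 0, 0, 0], [0, 0, 0, 0, 0, 0, 0]], force=15)

```text
t: 8.3
tool_pos: [0.4875, 0.3602, 0.0111]
orientation: [-2.117, -2.321, 0.0]
force: [1.0, -0.0, 0.4]
opening: 0.0004
gripper_force: 0.0
```

Run:
```python
from h import *
s=st(); c=snap('wrist'); R=cv2.Rodrigues(np.array(s['orientation'],float))[0]; p=np.array(s['tool_pos'])
for z in(.011,0,-.008,-.03):
    q=cv2.projectPoints((p+R@[0,0,z]).reshape(1,3),np.array(c['rvec'],float),c['t'],np.array([[c['fx'],0,c['cx']],[0,c['fy'],c['cy']],[0,0,1]],float),None)[0].ravel(); print(z,q.round(1))
P=cloud(c)
for v in range(100,380,20): print(v,[tuple(np.round(P[v,u]*1000).astype(int)) for u in(262,275,284,296)])
f=c['frame'][200:400,205:365]
cv2.imwrite('pics/m2.png',np.clip(cv2.resize(f,None,fx=3,fy=3,interpolation=cv2.INTER_CUBIC)[:,:,::-1]*1.8,0,255).astype(np.uint8))
```

```text
t 8.3 pos [0.4875 0.3602 0.0111] R [[-0.092, 0.996, -0.0], [0.996, 0.092, 0.0], [0.0, -0.0, -1.0]] F [ 1.  -0.   0.4] op 0.0004 0.0 q [0.55 0.31 1.64 0.   1.2  0.46]
0.011 [285.7 238.3]
0 [285.8 245.3]
-0.008 [285.9 250.9]
-0.03 [286.  268.9]
100 [(np.int64(467), np.int64(440), np.int64(0)), (np.int64(474), np.int64(441), np.int64(-1)), (np.int64(479), np.int64(441), np.int64(7)), (np.int64(485), np.int64(442), np.int64(0))]
120 [(np.int64(468), np.int64(430), np.int64(-1)), (np.int64(475), np.int64(430), np.int64(-1)), (np.int64(479), np.int64(440), np.int64(199)), (np.int64(487), np.int64(431), np.int64(-1))]
140 [(np.int64(468), np.int64(419), np.int64(0)), (np.int64(476), np.int64(419), np.int64(1)), (np.int64(481), np.int64(421), np.int64(9)), (np.int64(488), np.int64(421), np.int64(1))]
160 [(np.int64(469), np.int64(407), np.int64(-1)), (np.int64(477), np.int64(409), np.int64(5)), (np.int64(482), np.int64(410), np.int64(7)), (np.int64(489), np.int64(410), np.int64(3))]
180 [(np.int64(470), np.int64(397), np.int64(7)), (np.int64(478), np.int64(398), np.int64(6)), (np.int64(483),
[... 1076 characters left out ...]
 np.int64(395), np.int64(126)), (np.int64(490), np.int64(322), np.int64(9)), (np.int64(486), np.int64(396), np.int64(127))]
320 [(np.int64(479), np.int64(394), np.int64(134)), (np.int64(481), np.int64(395), np.int64(134)), (np.int64(491), np.int64(308), np.int64(9)), (np.int64(486), np.int64(395), np.int64(134))]
340 [(np.int64(479), np.int64(395), np.int64(141)), (np.int64(482), np.int64(394), np.int64(140)), (np.int64(484), np.int64(389), np.int64(133)), (np.int64(486), np.int64(396), np.int64(141))]
360 [(np.int64(479), np.int64(391), np.int64(142)), (np.int64(482), np.int64(391), np.int64(141)), (np.int64(484), np.int64(385), np.int64(135)), (np.int64(486), np.int64(390), np.int64(140))]
```

View pics/m2.png

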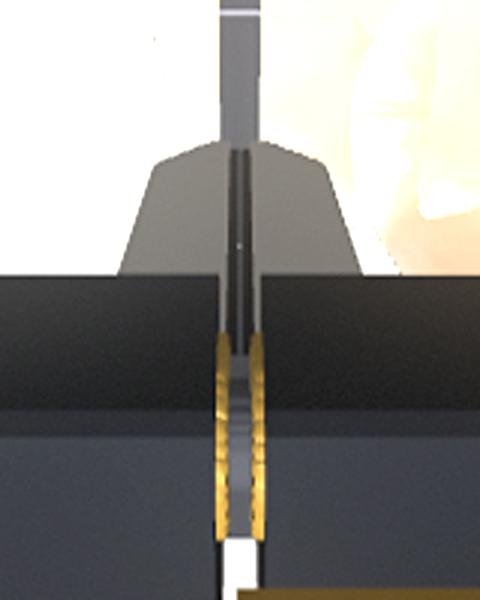

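The closed fingers sit above the bar and never touched it, so the tips are higher than I reckoned. I'll measure them.

Run:
```python
from h import *
c=snap('wrist'); P=cloud(c)
for v in range(240,292,3): print(v,*[np.round(np.median(P[v-1:v+2,a:b].reshape(-1,3),0)*1000,1) for a,b in((264,276),(283,287),(294,306))])
d=snap('side'); Q=cloud(d); m=(abs(Q[...,0]-.4875)<.05)&(abs(Q[...,1]-.36)<.012)&(Q[...,2]>.012)&(Q[...,2]<.15)
z=Q[m]; print(len(z),np.percentile(z[:,2],[0,1,5,25,50]))
```

```text
240 [477.6 359.2   2.5] [486.6 362.2   7.9] [495.8 361.2   3.1]
243 [477.8 357.2   2.8] [486.7 360.4   8. ] [496.1 359.2   3.2]
246 [477.9 354.9   1.8] [486.9 358.3   7.8] [496.2 357.6   3.7]
249 [478.2 367.6  34. ] [486.8 357.1   8.1] [494.1 368.8  34. ]
252 [478.5 367.9  39. ] [486.1 367.1  35.8] [493.5 369.3  39.5]
255 [478.6 367.9  42.7] [486.1 367.   39.4] [493.3 369.3  43. ]
258 [478.7 367.9  46.2] [486.1 367.1  43.3] [493.2 369.3  46.5]
261 [478.9 368.   49.8] [486.1 367.1  46.6] [492.8 369.2  49.6]
264 [479.  368.   52.8] [486.1 367.1  50. ] [492.9 369.1  52.8]
267 [479.3 368.1  56.2] [486.2 366.9  51.8] [492.8 369.2  56.1]
270 [479.4 368.1  58.9] [486.3 366.2  53.9] [492.7 369.2  58.9]
273 [479.4 368.   61.5] [486.4 365.5  55. ] [492.5 369.3  61.6]
276 [479.5 368.2  64.7] [486.5 364.9  56.7] [492.5 369.2  64.6]
279 [479.6 368.1  67.1] [486.6 364.3  58.7] [492.3 369.2  67.1]
282 [479.7 368.   69.7] [486.7 363.5  59.8] [492.2 369.3  69.7]
285 [479.8 368.   72.5] [486.7 362.9  61.4] [492.1 369.2  72.3]
288 [479.9 368.1  74.7] [486.8 362.   62.4] [492.  369.2  74.6]
291 [479.9 368.4  77. ] [486.8 361.4  64.6] [490.8 369.5  77.3]
472 [0.01223795 0.01461122 0.04012901 0.056176   0.07303693]
```

The fingertips are at z≈0.033 while the TCP reads 0.011. They are therefore about 22 mm behind the TCP, not 11 mm ahead as stated, while the wrist depth puts the bench at 0. I'll use the measured offset and descend with a force check.

Emit:
move_arm(plan=[[0, 0, 0, 0, 0, 0, 30], [0, 0, 0, 0, 0, 0, 30], [0, 0, 0, 0, 0, 0, 30], [0, 0, 0, 0, 0, 0.3, 30], [0, 0, 0, 0, 0, 0.3, 30], [0, 0, 0, 0, 0, 0.2, 30], [0, 0, 0, 0, 0, 0.15, 30], [0, 0, 0, 0, 0, 0.1, 30], [0, 0, 0, 0, 0, 0.07, 30], [0, 0, 0, 0, 0, 0, 30]])

```text
t: 9.45
tool_pos: [0.4874, 0.3602, -0.0171]
orientation: [-2.117, -2.321, 0.0]
force: [-0.7, 1.0, -0.3]
opening: 0.0299
gripper_force: 0.0
```

Run:
```python
from h import *
st(); c=snap('wrist'); P=cloud(c); Z=P[...,2]
for v in range(200,262,4): print(v,*[np.round(np.median(P[v-1:v+2,a:b].reshape(-1,3),0)*1000,1) for a,b in((244,254),(282,289),(316,326))])
```

```text
t 9.45 pos [ 0.4874  0.3602 -0.0171] R [[-0.092, 0.996, -0.0], [0.996, 0.092, -0.0], [-0.0, -0.0, -1.0]] F [-0.7  1.  -0.3] op 0.0299 0.0 q [0.55 0.34 1.65 0.   1.15 0.46]
200 [ 4.653e+02  3.908e+02 -2.000e-01] [483.7 394.6   7.8] [501.9 394.6   1.7]
204 [ 4.654e+02  3.885e+02 -1.000e-01] [483.9 392.9   8.2] [502.  392.7   2. ]
208 [4.655e+02 3.866e+02 2.000e-01] [484.1 390.4   7.7] [502.4 390.5   1.6]
212 [4.657e+02 3.845e+02 3.000e-01] [484.2 388.6   7.8] [502.7 388.5   1.8]
216 [ 4.658e+02  3.822e+02 -1.000e-01] [484.5 386.6   8.1] [503.  386.1   1.8]
220 [465.9 380.    0. ] [484.7 384.3   7.8] [503.1 383.9   1.5]
224 [466.  377.7  -0. ] [484.8 382.3   7.8] [503.3 381.9   1.7]
228 [4.662e+02 3.757e+02 1.000e-01] [485.  380.2   8. ] [503.7 379.5   1.5]
232 [4.664e+02 3.733e+02 2.000e-01] [485.3 378.    7.4] [503.9 377.3   1.6]
236 [ 4.665e+02  3.709e+02 -1.000e-01] [485.5 375.9   7.9] [504.2 375.3   1.8]
240 [466.6 368.6  -0. ] [485.7 373.7   7.8] [504.5 373.1   2. ]
244 [ 4.668e+02  3.664e+02 -1.000e-01] [485.9 371.5   7.7] [504.7 370.6   1.8]
248 [467.3 366.7   6.4] [486.1 369.2   7.9] [504.4 370.1   5.7]
252 [467.9 366.7  10.5] [486.3 367.1   7.7] [504.  370.   10.4]
256 [468.3 366.7  15.3] [486.5 364.7   7.9] [503.4 370.1  15.3]
260 [468.8 366.6  19.5] [486.7 362.6   7.7] [503.  370.1  19.7]
```

Emit:
move_arm(plan=[[0, 0, 0, 0, 0, 0.05, 30], [0, 0, 0, 0, 0, 0.05, 30], [0, 0, 0, 0, 0, 0, 15], [0, 0, 0, 0, 0, 0, 5], [0, 0, 0, 0, 0, 0, 5], [0, 0, 0, 0, 0, 0, 5], [0, 0, 0, 0, 0, 0, 5], [0, 0, 0, 0, 0, 0, 5], [0, 0, 0, 0, 0, 0, 5], [0, 0, 0, 0, 0, 0, 5]], force=15)

```text
t: 10.5
tool_pos: [0.4876, 0.3603, -0.0193]
orientation: [2.117, 2.321, 0.0]
force: [-0.2, -0.4, 0.0]
opening: 0.0078
gripper_force: 15.0
```

The bar is gripped (opening 7.8 mm at 15 N). Lift and turn.

Emit:
move_arm(plan=[[0, 0, 0, 0, 0, -0.4, 5], [0, 0, 0, 0, 0, -0.8, 5], [0, 0, 0, 0, 0, -1, 5], [0, 0, -0.5, 0, 0, -1, 5], [0, 0, -1, 0, 0, -1, 5], [0, 0, -1, 0, 0, -0.8, 5], [0, 0, -1, 0, 0, 0, 5], [0, 0, -1, 0, 0, 0, 5], [0, 0, -1, 0, 0, 0, 5], [0, 0, -1, 0, 0, 0, 5]])

```text
t: 11.5
tool_pos: [0.4875, 0.3603, 0.1064]
orientation: [1.215, 2.897, 0.001]
force: [-0.2, -0.1, -1.9]
opening: 0.0075
gripper_force: 15.0
```

Emit:
move_arm(plan=[[0, 0, -1, 0, 0, 0, 5], [0, 0, -1, 0, 0, 0, 5], [0, 0, -1, 0, 0, 0, 5], [0, 0, -1, 0, 0, 0, 5], [0, 0, -1, 0, 0, 0, 5], [0, 0, -1, 0, 0, 0, 5], [0, 0, -1, 0, 0, 0, 5], [0, 0, -0.8, 0, 0, 0, 5], [0, 0, -0.37, 0, 0, 0, 5], [0, 0, 0, 0, 0, 0, 5]])

```text
t: 12.5
tool_pos: [0.4875, 0.3603, 0.1062]
orientation: [-0.091, 3.14, 0.0]
force: [0.5, 0.8, -1.1]
opening: 0.0081
gripper_force: 15.0
```

Run:
```python
from h import *
s=st(); R=cv2.Rodrigues(np.array(s['orientation'],float))[0]
print(np.degrees(np.arctan2(R[1,0],R[0,0])),R.T@(np.array([.495,.115,.085])-s['tool_pos'])/.025)
```

```text
t 12.5 pos [0.4875 0.3603 0.1062] R [[-0.998, -0.058, 0.0], [-0.058, 0.998, 0.0], [-0.0, 0.0, -1.0]] F [ 0.5  0.8 -1.1] op 0.0081 14.999286085367203 q [ 0.55  0.2   1.57  0.    1.36 -1.08]
-176.68776616369954 [ 0.2693964  -9.81103842  0.848093  ]
```

Emit:
move_arm(plan=[[0, 0, 0, 0.1, -0.5, 0, 5], [0, 0, 0, 0.1, -1, 0, 5], [0, 0, 0, 0.1, -1, 0, 5], [0, 0, 0, 0.1, -1, 0, 5], [0, 0, 0, 0.1, -1, 0, 5], [0, 0, 0, 0.1, -1, 0, 5], [0, 0, 0, 0.1, -1, 0, 5], [0, 0, 0, 0.1, -1, 0, 5], [0, 0, 0, 0, -1, 0, 5], [0, 0, 0, 0, -1, 0, 5]])

```text
t: 13.5
tool_pos: [0.4806, 0.1203, 0.1058]
orientation: [-0.088, 3.14, -0.0]
force: [1.2, -0.2, -0.2]
opening: 0.0078
gripper_force: 15.0
```

Emit:
move_arm(plan=[[0, 0, 0, 0, -1, 0, 5], [0, 0, 0, 0, -0.9, 0, 5], [0, 0, 0, 0, -0.6, 0, 5], [0, 0, 0, 0, -0.3, 0, 5], [0, 0, 0, 0, -0.13, 0, 5], [0, 0, 0, 0, 0, 0.4, 5], [0, 0, 0, 0, 0, 0.5, 5], [0, 0, 0, 0, 0, 0.4, 5], [0, 0, 0, 0, 0, 0.3, 5], [0, 0, 0, 0, 0, 0.2, 5]])

```text
t: 14.5
tool_pos: [0.4845, 0.0492, 0.0591]
orientation: [0.091, -3.138, -0.0]
force: [0.5, 1.2, -1.0]
opening: 0.0078
gripper_force: 15.0
```

Run:
```python
from h import *
s=st()
t=snap('top'); w=snap('wrist'); np.save('t2.npy',t,allow_pickle=True); np.save('w3.npy',w,allow_pickle=True)
a=cv2.resize(t['frame'][145:295,330:420],None,fx=3.6,fy=3.6,interpolation=cv2.INTER_CUBIC)
b=cv2.resize(w['frame'],(470,352))
o=np.zeros((560,800,3),np.uint8); o[:540,:324]=a; o[:352,328:798]=b
cv2.imwrite('pics/p3.png',np.clip(o[:,:,::-1]*1.5,0,255).astype(np.uint8))
```

```text
t 14.5 pos [0.4845 0.0492 0.0591] R [[-0.998, -0.058, -0.002], [-0.058, 0.998, 0.0], [0.002, 0.0, -1.0]] F [ 0.5  1.2 -1. ] op 0.0078 14.999910145998001 q [-0.   -0.06  1.94  0.    1.26 -1.63]
```

View pics/p3.png

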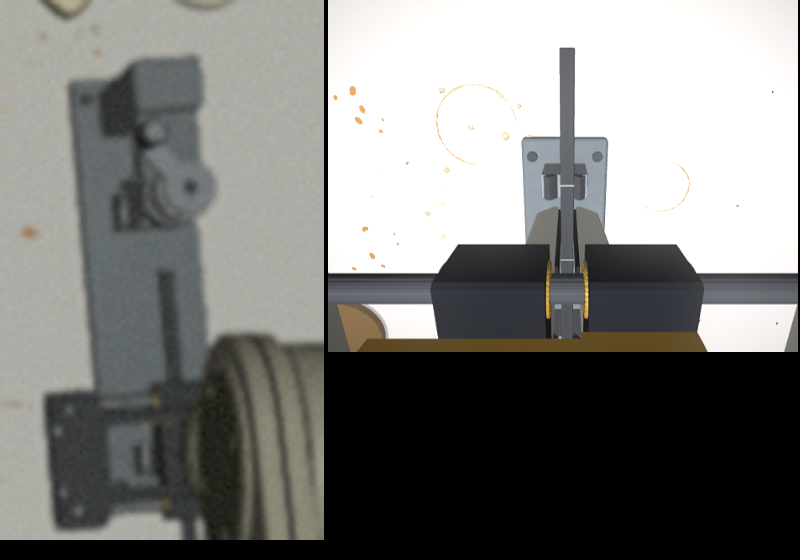

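The wrist view shows the bar (u≈567) centred over the outer rest (541–588) and the base end corners at (523,138) and (606,138). The top view shows the bar's far end at (166,271), short of the anvil.

Run:
```python
from h import *
s=read_state(); w=np.load('w3.npy',allow_pickle=True).item(); t=np.load('t2.npy',allow_pickle=True).item()
W=lambda x,y,z:px(w,(x-328)/.8393,y/.8381,z)[:2]
a,b=W(523,138,.012),W(606,138,.012); d=a-b; print('corners',a,b,np.linalg.norm(d))
yaw=np.arctan2(d[0],-d[1]); print('yaw',yaw)
for y in(.0526,.058):
    e=np.array([np.cos(y),np.sin(y)]); print('org',(a+b)/2+.18*e)
P=cloud(w); print('bar top z / near end',W(567,48,.086), [np.round(np.median(P[v-1:v+2,282:288].reshape(-1,3),0),4) for v in (70,120,180)])
print('far end top cam',px(t,330+166/3.6,145+271/3.6,.087))
m=P[(abs(P[...,2]-.0510)<.003)]; print('rest tops',len(m),m.mean(0) if len(m) else 0)
```

```text
corners [0.44530401 0.0105266 ] [0.44131215 0.07808219] 0.0676734253766702
yaw 0.05902140038028676
org [0.62305913 0.05376803]
org [0.6230054  0.05473854]
bar top z / near end [0.3841295 0.042842 ] [array([0.3892, 0.043 , 0.0865]), array([0.4102, 0.0443, 0.0862]), array([0.4377, 0.0459, 0.0862])]
far end top cam [0.58127973 0.05510696 0.087     ]
rest tops 530 [0.47361985 0.04621963 0.04945159]
```

Emit:
move_arm(plan=[[0, 0, 0, 0, -0.08, 0.3, 5], [0, 0, 0, 0, 0, 0.4, 5], [0, 0, 0, 0, 0, 0.25, 5], [0, 0, 0, 0, 0, 0, 5], [0, 0, 0, -0.3, 0, 0, 5], [0, 0, 0, -0.3, 0, 0, 5], [0, 0, 0, -0.3, 0, 0, 5], [0, 0, 0, -0.16, 0, 0, 5], [0, 0, 0, -0.1, 0, 0, 5], [0, 0, 0, 0, 0, 0, 5]])

```text
t: 15.6
tool_pos: [0.5147, 0.0485, 0.0369]
orientation: [-0.09, 3.14, 0.0]
force: [0.2, -0.1, -0.9]
opening: 0.0077
gripper_force: 15.0
```

Run:
```python
from h import *
s=st(); w=snap('wrist'); P=cloud(w); print([np.round(np.median(P[v-1:v+2,282:288].reshape(-1,3),0),4) for v in (70,120,180)])
```

```text
t 15.6 pos [0.5147 0.0485 0.0369] R [[-0.998, -0.057, 0.0], [-0.057, 0.998, 0.0], [-0.0, 0.0, -1.0]] F [ 0.2 -0.1 -0.9] op 0.0077 14.999947249889374 q [-0.01  0.05  1.88  0.    1.22 -1.63]
[array([0.4197, 0.0425, 0.064 ]), array([0.4407, 0.0437, 0.0645]), array([0.4683, 0.0453, 0.064 ])]
```

Emit:
move_arm(plan=[[0, 0, 0, 0, 0, 0.08, 5], [0, 0, 0, 0, 0, 0.08, 5], [0, 0, 0, 0, 0, 0.08, 5], [0, 0, 0, 0, 0, 0.06, 5], [0, 0, 0, 0, 0, 0.05, 5], [0, 0, 0, 0, 0, 0.04, 5], [0, 0, 0, 0, 0, 0.03, 5], [0, 0, 0, 0, 0, 0.02, 5], [0, 0, 0, 0, 0, 0, 5], [0, 0, 0, 0, 0, 0, 5]])

```text
t: 16.65
tool_pos: [0.5144, 0.0485, 0.0259]
orientation: [-0.09, 3.14, -0.0]
force: [-0.5, 0.6, -1.1]
opening: 0.0077
gripper_force: 15.0
```

Run:
```python
from h import *
s=st(); w=snap('wrist'); P=cloud(w); print([np.round(np.median(P[v-1:v+2,282:288].reshape(-1,3),0),4) for v in (70,120,180)])
```

```text
t 16.65 pos [0.5144 0.0485 0.0259] R [[-0.998, -0.057, 0.0], [-0.057, 0.998, -0.0], [-0.0, -0.0, -1.0]] F [-0.5  0.6 -1.1] op 0.0077 14.999902546405792 q [-0.01  0.06  1.89 -0.    1.19 -1.63]
[array([0.4194, 0.0425, 0.0531]), array([0.4404, 0.0437, 0.0533]), array([0.468 , 0.0453, 0.0533])]
```

Emit:
move_arm(plan=[[0, 0, 0, 0, 0, 0.02, 5], [0, 0, 0, 0, 0, 0, 5], [0, 0, 0, -0.1, 0, 0, 5], [0, 0, 0, -0.15, 0, 0, 5], [0, 0, 0, -0.15, 0, 0, 5], [0, 0, 0, -0.15, 0, 0, 5], [0, 0, 0, -0.1, 0, 0, 5], [0, 0, 0, -0.05, 0, 0, 5], [0, 0, 0, -0.04, 0, 0, 5], [0, 0, 0, 0, 0, 0, 5]], force=5)

```text
t: 17.7
tool_pos: [0.5331, 0.0496, 0.0256]
orientation: [0.09, -3.14, 0.0]
force: [-4.7, 0.2, 4.3]
opening: 0.0077
gripper_force: 5.0
```

Emit:
move_arm(plan=[[0, 0, 0, -0.03, 0, 0, 5], [0, 0, 0, -0.03, 0, 0, 5], [0, 0, 0, -0.03, 0, 0, 5], [0, 0, 0, -0.03, 0, 0, 5], [0, 0, 0, -0.03, 0, 0, 5], [0, 0, 0, -0.03, 0, 0, 5], [0, 0, 0, -0.03, 0, 0, 5], [0, 0, 0, -0.03, 0, 0, 5], [0, 0, 0, -0.03, 0, 0, 5], [0, 0, 0, 0, 0, 0, 5]])

```text
t: 18.7
tool_pos: [0.5391, 0.0499, 0.0252]
orientation: [0.09, -3.139, 0.0]
force: [-6.1, -0.4, 5.3]
opening: 0.008
gripper_force: 5.0
```

Run:
```python
from h import *
s=st(); w=snap('wrist'); P=cloud(w); print([np.round(np.median(P[v-1:v+2,282:288].reshape(-1,3),0),4) for v in (70,120,180)])
m=(abs(P[...,2]-.053)<.004)&(P[...,0]<.46); m[:,:276]=0; m[:,295:]=0
r=np.where(m.any(1))[0]; print('near end row',r[:5], P[r[2],285])
```

```text
t 18.7 pos [0.5391 0.0499 0.0252] R [[-0.998, -0.057, -0.002], [-0.057, 0.998, -0.0], [0.002, -0.0, -1.0]] F [-6.1 -0.4  5.3] op 0.008 5.000331625342369 q [-0.    0.13  1.82 -0.    1.2  -1.63]
[array([0.4441, 0.0439, 0.0527]), array([0.4651, 0.0451, 0.0527]), array([0.4926, 0.0467, 0.0526])]
near end row [55 56 57 58 59] [0.43891318 0.04377642 0.05311569]
```

Emit:
move_arm(plan=[[0, 0, 0, 0, 0, -0.02, 5], [0, 0, 0, -0.03, 0, 0, 5], [0, 0, 0, -0.03, 0, 0, 5], [0, 0, 0, -0.03, 0, 0, 5], [0, 0, 0, -0.03, 0, 0, 5], [0, 0, 0, -0.03, 0, 0, 5], [0, 0, 0, -0.03, 0, 0, 5], [0, 0, 0, 0, 0, 0, 5], [0, 0, 0, 0, 0, 0, 5], [0, 0, 0, 0, 0, 0, 5]])

```text
t: 19.75
tool_pos: [0.5423, 0.0501, 0.0247]
orientation: [0.09, -3.136, 0.0]
force: [-6.9, -0.3, 1.4]
opening: 0.0082
gripper_force: 5.0
```

Run:
```python
from h import *
s=st(); w=snap('wrist'); P=cloud(w); print([np.round(np.median(P[v-1:v+2,282:288].reshape(-1,3),0),4) for v in (70,120,180)])
m=(abs(P[...,2]-.053)<.004)&(P[...,0]<.46); m[:,:276]=0; m[:,295:]=0
r=np.where(m.any(1))[0]; print('near end row',r[:5], P[r[2],285])
f=w['frame'][30:90,270:300].mean((1,2)) if 0 else w['frame'][30:80,283:287].mean((1,2)); print(f.astype(int))
```

```text
t 19.75 pos [0.5423 0.0501 0.0247] R [[-0.998, -0.057, -0.004], [-0.057, 0.998, -0.0], [0.004, 0.0, -1.0]] F [-6.9 -0.3  1.4] op 0.0082 5.00024177134037 q [-0.    0.14  1.81 -0.    1.2  -1.63]
[array([0.4474, 0.0441, 0.0527]), array([0.4683, 0.0453, 0.0528]), array([0.4958, 0.0469, 0.0526])]
near end row [46 47 48 49 50] [0.43871256 0.0438034  0.05331714]
[188 188 188 188 188 188 188 189 189 189 188 189 189 190 192 169  99  66
  72  73  72  72  73  72  73  73  73  72  72  72  73  73  72  73  73  72
  72  72  73  73  73  73  72  73  73  72  73  73  73  72]
```

The near end stayed at x=0.4388 while the tool slid 3 mm further, so the bar is against the stop. Release and rise.

Emit:
move_arm(plan=[[0, 0, 0, 0, 0, 0, 12], [0, 0, 0, 0, 0, 0, 20], [0, 0, 0, 0, 0, 0, 30], [0, 0, 0, 0, 0, 0, 30], [0, 0, 0, 0, 0, -0.4, 30], [0, 0, 0, 0, 0, -0.8, 30], [0, 0, 0, 0, 0, -1, 30], [0, 0, 0, 0, 0, -1, 30], [0, 0, 0, 0, 0, -1, 30], [0, 0, 0, 0, 0, -1, 30]])

```text
t: 20.8
tool_pos: [0.5443, 0.0502, 0.1579]
orientation: [-0.09, 3.139, -0.0]
force: [0.1, 1.1, 0.4]
opening: 0.0299
gripper_force: 0.0
```

Emit:
move_arm(plan=[[0, 0, 0, 0, 0, -1, 40], [0, 0, 0, 0, 0, -0.4, 40], [0, 0, 0, 0, 0, 0, 40], [0, 0, 0, 0, 0, 0, 40], [0, 0, 0, 0, 0, 0, 40], [0, 0, 0, 0, 0, 0, 40], [0, 0, 0, 0, 0, 0, 40], [0, 0, 0, 0, 0, 0, 40], [0, 0, 0, 0, 0, 0, 40], [0, 0, 0, 0, 0, 0, 40]])

```text
t: 21.8
tool_pos: [0.5441, 0.0502, 0.1908]
orientation: [0.09, -3.14, -0.0]
force: [-0.2, -0.8, 0.1]
opening: 0.0399
gripper_force: 0.0
```

Run:
```python
from h import *
s=st(); t=snap('top'); P=cloud(t); R=cv2.Rodrigues(np.array(s['orientation'],float))[0]
m=(abs(P[...,2]-.184)<.006)&(np.hypot(P[...,0]-.623,P[...,1]-.0545)<.06); print('grip',m.sum(),P[m].mean(0) if m.any() else 0)
for x in((.6495,.079),): print(R.T@(np.array([*x,s['tool_pos'][2]])-s['tool_pos'])/.025)
d=snap('side'); Q=cloud(d)
m=(abs(Q[...,2]-.170)<.013)&(np.hypot(Q[...,0]-.623,Q[...,1]-.0545)<.055); q=Q[m]; print('side grip',len(q),np.median(q,0),q.min(0),q.max(0))
g=np.vstack([d['frame'][120:220,240:380]]); 
cv2.imwrite('pics/s4.png',np.clip(cv2.resize(g,None,fx=5,fy=5,interpolation=cv2.INTER_CUBIC)[:,:,::-1]*1.2,0,255).astype(np.uint8))
```

```text
t 21.8 pos [0.5441 0.0502 0.1908] R [[-0.998, -0.057, -0.0], [-0.057, 0.998, 0.0], [0.0, 0.0, -1.0]] F [-0.2 -0.8  0.1] op 0.0399 0.0 q [-0.   -0.01  1.65  0.    1.51 -1.63]
grip 48 [0.64878584 0.08047222 0.18499033]
[-4.27466447e+00  9.08721728e-01 -8.77985880e-05]
side grip 78 [0.64601056 0.08436525 0.16972341] [0.61034498 0.05321843 0.15700989] [0.65472979 0.09029794 0.18298556]
```

View pics/s4.png

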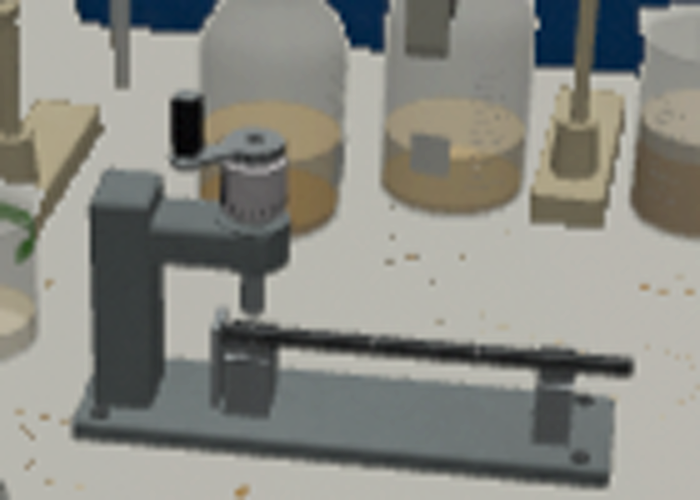

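The side view shows the bar lying in both rests against the stop, with a spindle gap of about 6 mm. The crank grip stands free at upper left, (187,125).

Emit:
move_arm(plan=[[0, 0, 0, -0.5, 0.1, 0, 40], [0, 0, 0, -0.8, 0.2, 0, 40], [0, 0, 0, -0.9, 0.2, 0, 40], [0, 0, 0, -0.9, 0.2, 0, 40], [0, 0, 0, -0.7, 0.13, 0, 40], [0, 0, 0, -0.3, 0.07, 0, 40], [0, 0, 0, -0.15, 0.03, 0, 40], [0, 0, 0, 0, 0, 0, 40], [0, 0, 0, 0, 0, 0.1, 40], [0, 0, 0, 0, 0, 0.2, 40]])

```text
t: 22.9
tool_pos: [0.6487, 0.0793, 0.1839]
orientation: [-0.09, 3.139, -0.0]
force: [0.1, 0.2, -0.6]
opening: 0.0402
gripper_force: 0.0
```

Run:
```python
from h import *
s=st(); R=cv2.Rodrigues(np.array(s['orientation'],float))[0]
print(R.T@(np.array([.649,.0797,.1382])-s['tool_pos'])/.025)
w=snap('wrist'); P=cloud(w); m=(P[...,2]>.181)&(P[...,2]<.188)&(np.hypot(P[...,0]-.649,P[...,1]-.08)<.014); print(m.sum(),P[m].mean(0),P[m].min(0),P[m].max(0))
```

```text
t 22.9 pos [0.6487 0.0793 0.1839] R [[-0.998, -0.057, 0.001], [-0.057, 0.998, -0.0], [-0.001, -0.0, -1.0]] F [ 0.1  0.2 -0.6] op 0.0402 0.0 q [ 0.04  0.28  1.34 -0.    1.52 -1.58]
[-0.0098755   0.01364471  1.82686705]
427 [0.64879661 0.07848371 0.18482268] [0.64271287 0.07193833 0.18103236] [0.65655845 0.08519351 0.18733646]
```

Emit:
move_arm(plan=[[0, 0, 0, 0, -0.02, 0.4, 40], [0, 0, 0, 0, 0, 0.5, 40], [0, 0, 0, -0.02, 0, 0.4, 40], [0, 0, 0, 0, 0, 0.3, 40], [0, 0, 0, 0, 0, 0.2, 40], [0, 0, 0, 0, 0, 0, 30], [0, 0, 0, 0, 0, 0, 14], [0, 0, 0, 0, 0, 0, 8], [0, 0, 0, 0, 0, 0, 8], [0, 0, 0, 0, 0, 0, 8]], force=40)

```text
t: 23.95
tool_pos: [0.6499, 0.0791, 0.1391]
orientation: [-0.09, 3.139, 0.0]
force: [0.8, -0.2, 1.7]
opening: 0.0135
gripper_force: 40.0
```

Run:
```python
from h import *
s=st(); p=np.array(s['tool_pos'])[:2]; C=np.array([.623,.0545]); print(np.hypot(*(p-C)),np.arctan2(*(p-C)[::-1]))
R=cv2.Rodrigues(np.array(s['orientation'],float))[0][:2,:2]
th=.76-np.cumsum([0,.04]+[.08]*60); q=C+.036*np.stack([np.cos(th),np.sin(th)],1)
print(np.round(np.diff(q,axis=0)@R/.025,3).tolist())
```

```text
t 23.95 pos [0.6499 0.0791 0.1391] R [[-0.998, -0.057, 0.001], [-0.057, 0.998, 0.0], [-0.001, 0.0, -1.0]] F [ 0.8 -0.2  1.7] op 0.0135 40.00026317546144 q [ 0.04  0.31  1.39  0.    1.44 -1.59]
0.03640745248497 0.7409397887640695
[[-0.036, -0.045], [-0.067, -0.094], [-0.059, -0.099], [-0.051, -0.103], [-0.043, -0.107], [-0.034, -0.11], [-0.025, -0.112], [-0.016, -0.114], [-0.007, -0.115], [0.002, -0.115], [0.011, -0.115], [0.02, -0.113], [0.029, -0.111], [0.038, -0.109], [0.047, -0.105], [0.055, -0.101], [0.063, -0.097], [0.07, -0.091], [0.077, -0.085], [0.084, -0.079], [0.09, -0.072], [0.095, -0.064], [0.1, -0.057], [0.105, -0.048], [0.108, -0.04], [0.111, -0.031], [0.113, -0.022], [0.114, -0.013], [0.115, -0.004], [0.115, 0.005], [0.114, 0.015], [0.113, 0.024], [0.11, 0.033], [0.108, 0.041], [0.104, 0.05], [0.1, 0.058], [0.095, 0.066], [0.089, 0.073], [0.083, 0.08], [0.076, 0.086], [0.069, 0.092], [0.062, 0.097], [0.054, 0.102], [0.045, 0.106], [0.037, 0.109], [0.028, 0.112], [0.019, 0.114], [0.01, 0.115], [0.0, 0.115], [-0.009, 0.115], [-0.018, 0.114], [-0.027, 0.112], [-0.036, 0.109], [-0.044, 0.106], [-0.053, 0.102], [-0.061, 0.098], [-0.068, 0.093], [-0.076, 0.087], [-0.082, 0.081], [-0.088, 0.074], [-0.094, 0.066]]
```

Emit:
move_arm(plan=[[0, 0, 0, -0.036, -0.045, 0, 8], [0, 0, 0, -0.067, -0.094, 0, 8], [0, 0, 0, -0.059, -0.099, 0, 8], [0, 0, 0, -0.051, -0.103, 0, 8], [0, 0, 0, -0.043, -0.107, 0, 8], [0, 0, 0, -0.034, -0.11, 0, 8], [0, 0, 0, -0.025, -0.112, 0, 8], [0, 0, 0, -0.016, -0.114, 0, 8], [0, 0, 0, -0.007, -0.115, 0, 8], [0, 0, 0, 0.002, -0.115, 0, 8]])

```text
t: 24.95
tool_pos: [0.6593, 0.0562, 0.1389]
orientation: [-0.092, 3.14, 0.005]
force: [-1.1, 8.5, 2.1]
opening: 0.0136
gripper_force: 40.0
```

```bash
cat > ang.py <<'E'
from h import *
s=read_state(); p=np.array(s['tool_pos']); C=np.array([.623,.0545]); d=p[:2]-C; a=np.arctan2(d[1],d[0]); F=np.array(s['force'])
print('t',s['t'],p.round(4),'r',np.hypot(*d).round(4),'ang',a.round(3),'F rad',(F[:2]@[np.cos(a),np.sin(a)]).round(1),'F tang(ccw)',(F[:2]@[-np.sin(a),np.cos(a)]).round(1),'Fz',F[2].round(1),'op',s['opening'],'Tq',np.round(s['wrist_torque'],2))
E
python3 ang.py
```

```text
t 24.95 [0.6593 0.0562 0.1389] r 0.0363 ang 0.048 F rad -0.7 F tang(ccw) 8.5 Fz 2.1 op 0.01362426329537012 Tq [1.54 0.28 0.02]
```

Drive torque as expected (about 8 N), radius good. I'll carry on with the next 0.8 rad.

Emit:
move_arm(plan=[[0, 0, 0, 0.011, -0.115, 0, 8], [0, 0, 0, 0.02, -0.113, 0, 8], [0, 0, 0, 0.029, -0.111, 0, 8], [0, 0, 0, 0.038, -0.109, 0, 8], [0, 0, 0, 0.047, -0.105, 0, 8], [0, 0, 0, 0.055, -0.101, 0, 8], [0, 0, 0, 0.063, -0.097, 0, 8], [0, 0, 0, 0.07, -0.091, 0, 8], [0, 0, 0, 0.077, -0.085, 0, 8], [0, 0, 0, 0.084, -0.079, 0, 8]])

```text
t: 25.95
tool_pos: [0.6494, 0.0302, 0.1391]
orientation: [-0.091, 3.137, 0.004]
force: [3.7, 7.2, 0.1]
opening: 0.0136
gripper_force: 40.0
```

```bash
python3 ang.py
```

```text
t 25.95 [0.6494 0.0302 0.1391] r 0.0359 ang -0.744 F rad -2.1 F tang(ccw) 7.8 Fz 0.1 op 0.013604548147783396 Tq [ 1.39 -0.77 -0.06]
```

Emit:
move_arm(plan=[[0, 0, 0, 0.09, -0.072, 0, 8], [0, 0, 0, 0.095, -0.064, 0, 8], [0, 0, 0, 0.1, -0.057, 0, 8], [0, 0, 0, 0.105, -0.048, 0, 8], [0, 0, 0, 0.108, -0.04, 0, 8], [0, 0, 0, 0.111, -0.031, 0, 8], [0, 0, 0, 0.113, -0.022, 0, 8], [0, 0, 0, 0.114, -0.013, 0, 8], [0, 0, 0, 0.115, -0.004, 0, 8], [0, 0, 0, 0.115, 0.005, 0, 8]])

```text
t: 26.95
tool_pos: [0.6241, 0.0188, 0.1391]
orientation: [-0.09, 3.136, 0.001]
force: [7.3, 2.7, -1.3]
opening: 0.0137
gripper_force: 40.0
```

```bash
python3 ang.py
```

```text
t 26.95 [0.6241 0.0188 0.1391] r 0.0357 ang -1.54 F rad -2.5 F tang(ccw) 7.4 Fz -1.3 op 0.013706650559047113 Tq [ 0.56 -1.46  0.03]
```

Emit:
move_arm(plan=[[0, 0, 0, 0.114, 0.015, 0, 8], [0, 0, 0, 0.113, 0.024, 0, 8], [0, 0, 0, 0.11, 0.033, 0, 8], [0, 0, 0, 0.108, 0.041, 0, 8], [0, 0, 0, 0.104, 0.05, 0, 8], [0, 0, 0, 0.1, 0.058, 0, 8], [0, 0, 0, 0.095, 0.066, 0, 8], [0, 0, 0, 0.089, 0.073, 0, 8], [0, 0, 0, 0.083, 0.08, 0, 8], [0, 0, 0, 0.076, 0.086, 0, 8]])

```text
t: 27.95
tool_pos: [0.5999, 0.0275, 0.1393]
orientation: [-0.088, 3.134, -0.006]
force: [12.6, -9.4, -6.1]
opening: 0.0139
gripper_force: 40.0
```

```bash
python3 ang.py
```

```text
t 27.95 [0.5999 0.0275 0.1393] r 0.0356 ang -2.279 F rad -1.1 F tang(ccw) 15.6 Fz -6.1 op 0.01385552708781829 Tq [-1.72 -2.37 -0.  ]
```

Clamped and slipping (15.6 N), with 0–42° of slip so far. Another 0.8 rad puts it at 46–88°.

Emit:
move_arm(plan=[[0, 0, 0, 0.069, 0.092, 0, 8], [0, 0, 0, 0.062, 0.097, 0, 8], [0, 0, 0, 0.054, 0.102, 0, 8], [0, 0, 0, 0.045, 0.106, 0, 8], [0, 0, 0, 0.037, 0.109, 0, 8], [0, 0, 0, 0.028, 0.112, 0, 8], [0, 0, 0, 0.019, 0.114, 0, 8], [0, 0, 0, 0.01, 0.115, 0, 8], [0, 0, 0, 0, 0.115, 0, 8], [0, 0, 0, 0, 0, 0, 8]])

```text
t: 28.95
tool_pos: [0.5876, 0.0495, 0.1391]
orientation: [-0.087, 3.14, -0.01]
force: [-1.4, -15.3, 3.7]
opening: 0.0136
gripper_force: 40.0
```

```bash
python3 ang.py
```

```text
t 28.95 [0.5876 0.0495 0.1391] r 0.0357 ang -3.0 F rad 3.6 F tang(ccw) 14.9 Fz 3.7 op 0.013577893916739523 Tq [-2.76  0.19 -0.03]
```

Emit:
move_arm(plan=[[0, 0, 0, 0, 0, 0, 25], [0, 0, 0, 0, 0, 0, 40], [0, 0, 0, 0, 0, 0, 40], [0, 0, 0, 0, 0, 0, 40], [0, 0, 0, 0, 0, 0, 40], [0, 0, 0, 0, 0, -0.3, 40], [0, 0, 0, 0, 0, -0.6, 40], [0, 0, 0, 0, 0, -0.8, 40], [0, 0, 0, 0, 0, -0.8, 40], [0, 0, 0, 0, 0, -0.3, 40]])

```text
t: 29.95
tool_pos: [0.5889, 0.0536, 0.2126]
orientation: [-0.09, 3.135, -0.0]
force: [0.8, -0.4, 0.0]
opening: 0.04
gripper_force: 0.0
```

Emit:
move_arm(plan=[[0, 0, 0, 0.5, 0, -0.5, 40], [0, 0, 0, 1, 0, -0.5, 40], [0, 0, 0, 1, 0, -0.5, 40], [0, 0, 0, 1, 0, 0, 40], [0, 0, 0, 1, 0, 0, 40], [0, 0, 0, 0.8, 0, 0, 40], [0, 0, 0, 0.4, 0, 0, 40], [0, 0, 0, 0, 0, 0, 40], [0, 0, 0, 0, 0, 0, 40], [0, 0, 0, 0, 0, 0, 40]])

```text
t: 30.95
tool_pos: [0.4456, 0.0453, 0.2459]
orientation: [-0.09, 3.14, 0.0]
force: [0.7, -0.2, -0.3]
opening: 0.0398
gripper_force: 0.0
```

Run:
```python
from h import *
st(); t=snap('top'); d=snap('side')
P=cloud(t); m=(abs(P[...,2]-.184)<.006)&(np.hypot(P[...,0]-.623,P[...,1]-.0545)<.055); v=P[m].mean(0)[:2]-[.623,.0545]; print('crank ang',np.arctan2(v[1],v[0]),np.hypot(*v))
a=cv2.resize(d['frame'][130:220,250:370],(560,420),interpolation=cv2.INTER_CUBIC)
b=cv2.resize(t['frame'][165:225,355:405],(233,280),interpolation=cv2.INTER_CUBIC)
o=np.zeros((420,800,3),np.uint8); o[:,:560]=a; o[:280,565:798]=b
cv2.imwrite('pics/end.png',np.clip(o[:,:,::-1]*1.3,0,255).astype(np.uint8))
```

```text
t 30.95 pos [0.4456 0.0453 0.2459] R [[-0.998, -0.057, 0.0], [-0.057, 0.998, 0.0], [-0.0, 0.0, -1.0]] F [ 0.7 -0.2 -0.3] op 0.0398 0.0 q [-0.01 -0.31  1.81  0.    1.64 -1.64]
crank ang -3.0180787230893 0.036327723279752894
```

View pics/end.png

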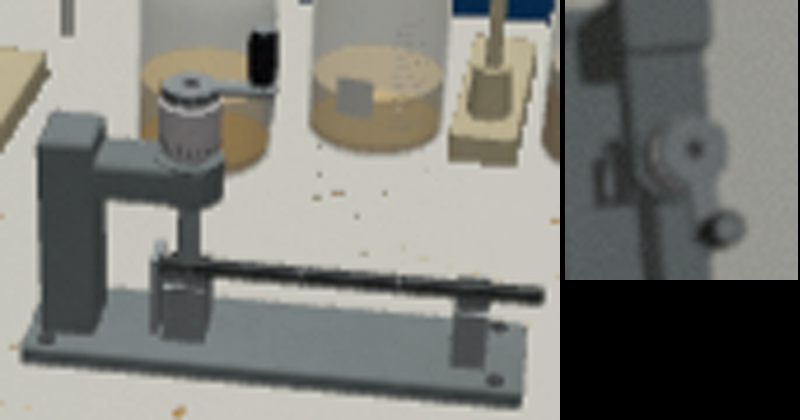

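The spindle stands on the bar, which is still against the stop, and the crank at (262,57) is well past the slip point. Handing in.

```bash
python3 -c "
from plant import close_job; print(close_job())"
```

```text
the job is handed in; nothing more can be done
None
```

The bar is in both rests against the end stop and clamped. The ratchet slipped about 40–85° (estimated from grip force; I did not read the thimble's index line), the arm is clear, and the job is handed in at about 31 s with no verdict returned.

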